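# Counter-hold the hidden bolt head on an alternator bracket

## Task

Pick up the blue oil can, aim its red straw straight at the brass nut on the front of the blue bracket from a few centimetres away, hold it steady there for about a second, and stand the can upright back in its yellow tray. Then reach down into the gap between the bracket and the alternator, grasp the hidden bolt head and turn it so that the spanner on the nut comes up off its wooden block to level. Finish while holding the head so, with nothing else holding up the spanner: do not let go; do not touch the spanner with the robot, and leave the other things on the bench where they are.

Things in the scene. Friction and masses are not known exactly. Their poses are not given: they have to be found in the camera images.
- stand: Fixed stand with an alternator and an upright blue bracket. Origin on the bench right below the middle of the bolt head; x = the bolt's axis, from bracket to alternator; y left seen from the robot; z up. In this frame, mm: bracket x -34 to -26, y -45 to 45, top z 215; bolt axis z 190; base plate 16 high, x -50 to 200, y -85 to 85. The gap (x -26 to 26) is open above and at both sides.
- alternator (a point): Middle of the alternator's top, 196 mm above the bench. The alternator is an aluminium drum 136 mm across, its axis along the stand's x at z 128 mm; it fills stand x 26 to 164 mm (the last 20 mm a pulley).
- bolt_head: Steel hexagon bolt head in the gap, 24 mm across flats, 18 mm long along x; origin at its middle, its x axis = the stand's x. It turns with joint bolt. At joint 0 two flats stand upright, facing +y and -y, to be gripped from straight above; otherwise they lean by the joint value about x. A 21 mm thick spacer joins it to the bracket. Bolt, nut and spanner turn as one.
- bolt (a joint): Turn of bolt, nut and spanner about the stand's +x, rad: 0 = spanner level, pointing to the stand's +y; negative = its far end lower. Starts between about -0.25 and -0.55, the spanner resting on the wooden block; range -0.7 to 0.6. The spanner's weight pulls it down with about 0.2 N m, so grip the head firmly (30 N or more).
- spanner: Steel spanner on the nut, in front of the bracket (stand x -50 to -40 mm). Origin at the middle of the bolt head, on the bolt's axis; the handle, 16 mm high, runs along its own +y to 225 mm from the axis, the ring round the nut is 40 mm across. Moves with joint bolt; 0.2 kg.
- prop: Loose wooden block, 60 x 40 x 125 mm high, on the bench under the spanner; origin at the middle of its underside.
- nut (a point): Middle of the front face of the brass nut (24 mm across flats), which faces the robot: 57 mm in front of the middle of the bolt head (stand x -57 mm, z 190 mm). A stud end sticks out 6 mm further.
- oil_can: Small blue aerosol can, 45 mm diameter, 0.16 kg or so; origin at the middle of its underside. Straight wall to 96 mm, shoulder to 106 mm, black spray head of 18 mm diameter to 124 mm. The thin red straw leaves the spray head level along the can's +x, 117 mm above the underside. Stands in the tray at the start.
- straw_tip (a point): Mouth of the red straw: 50 mm from the can's axis along the can's +x, 117 mm above its underside; it sprays along the can's +x.
- tray: Fixed yellow drip tray, 150 x 150 mm, floor 4 mm thick, rim 14 mm high and 4 mm thick; origin at the middle of its underside.
- hammer: Hammer lying on the bench, leave alone; origin under its middle.
- screwdriver: Screwdriver with green handle lying on the bench, leave alone.
- pulley: Black pulley, 68 mm diameter, 34 mm high, leave alone; origin at the middle of its underside.
- bush: Black rubber bush, 60 mm foot, 45 mm high, leave alone; origin at the middle of its underside.
- bearing: Steel bearing ring, 52 mm diameter, 15 mm high, leave alone; origin at the middle of its underside.
- grease: White jar with red cap, 68 mm diameter, 100 mm high, leave alone; origin at the middle of its underside.
There are look-alikes about, which are no part of the job. Of the things like the tray, leave any that is black; of the rest the smaller one is meant.

How it is judged (in metres and radians):
On the way, in this order (a step that is already met when the one before it is completed fails the run):
1. the held can's straw points at the nut from in front, 15 to 110 mm away and within 14 mm, steady for 0.7 s (x of nut in the frame of straw_tip between 0.015 and 0.11 m and y of nut in the frame of straw_tip between -0.014 and 0.014 m and z of nut in the frame of straw_tip between -0.014 and 0.014 m and x of straw_tip in the frame of nut below -0.01 m and linear speed of oil_can below 0.03 m/s and height (world z) of oil_can above 0.03 m and contact force between the fingers and oil_can above 1 N), for 0.7 s.
2. the can stands upright in its tray, let go (horizontal distance between oil_can and tray below 0.075 m and angle between oil_can's own z axis and vertical below 0.12 rad and height (world z) of oil_can below 0.012 m and linear speed of oil_can below 0.02 m/s and contact force between the fingers and oil_can below 0.2 N), for 0.2 s.
3. the fingers grip the bolt head (contact force between the fingers and bolt_head above 5 N), for 0.2 s.
At the end, for the whole second after the job is handed in: The fingers grip the bolt head with more than 5 N, the spanner is held level within 0.10 rad and still, with nothing but the bolt touching it, and the can stands upright at rest in its tray (within 75 mm of its middle) (all of step 2 and contact force between the fingers and bolt_head above 5 N and value of joint bolt between -0.1 and 0.1 rad and velocity of joint bolt between -0.05 and 0.05 rad/s and contact force between each of anything else, the arm, the fingers and spanner below 0.3 N); the arm keeps its last pose, push and grip.
It fails at once if the robot touches the spanner (contact force between any of the fingers, the arm and spanner above 1.5 N).
It fails at once if a bystander or the wooden block is moved by over 30 mm (distance of any of hammer, screwdriver, pulley, bush, bearing, grease, prop from where it was at the start of the episode above 0.03 m).
It also fails if it takes over 54 s, if anything falls off the work surface, if the arm or the gripper's body presses on something with over 40 N, if the wrist force passes 120 N, or if a joint passes its speed limit or range.

## Robot

A 6-joint arm with a two-finger parallel gripper is mounted at the origin on the work surface. World frame = base frame: x ahead of the robot, y to its left, z up, the work surface at z = 0. Lengths are in mm, angles in rad, forces in N, time in s.
With the tool pointing down it reaches from about 275 to 1000 mm from the base axis. Payload 8.4 kg.
Tool frame: the origin (TCP) lies on the centre line of the jaws, within the pads' length; the fingertips stand 17 mm ahead of it and the grasp point (between the pads) lies 2 mm behind it; z points along the fingers, y is the line along which they close (so a half turn about z gives the same grasp; the last joint's range is limited). The gripper opens to 85 mm and grips with 20 to 120 N. Pads are 22 mm wide; open, the fingers measure 114 mm over their backs; the gripper's body (76 mm by 85 mm) begins 54 mm behind the grasp point. The pads swing forward as they close: fully open they stand 13 mm farther back than shut.
Start: joints at [-1.304, 0.353, 1.633, -0, 1.155, -0.002], TCP at [165.983, -602.559, 248.281] pointing down, gripper open.
Joint ranges: [-2.63, 2.63], [-0.92, 2.1], [0.06, 2.66], [-1.3, 4.44], [0, 2.69], [-3.02, 3.02]. Speed limits (rad/s): [2.22, 2.22, 2.79, 3.14, 3.14, 3.14].

## Interface

Orientations are given as [roll, pitch, yaw] about the fixed x, y, z axes, in that order (R = Rz(yaw) Ry(pitch) Rx(roll)).
In Python, from rig import r, eyes gives the robot as it stands. The module is installed in compiled form; this text tells all that it offers.
- The arm moves only by the shell command python3 -m inch 'ROWS' [FORCE]. ROWS is JSON, a list of rows, each a list of 7 numbers: the shift along the tool's x, y, z in m, then the turn, a rotation vector about the tool's x, y, z in degrees, then the closure, from -1 (fully open) to 1 (shut). In form: [[x, y, z, rx, ry, rz, gripper], ...]. A call has 1 to 8 rows; each row shifts and turns the commanded pose from where the row before left it, along the tool's axes as they then stand; what a row does not reach is not made up. A row lasts 1/10 s, in which the tool goes at most 50 mm and 8.59 degrees, less where a joint would pass 70% of its speed; a pose out of reach is approached as far as the arm can. A call with a gripper value outside its range is refused whole. The fingers move at their own pace and stop on an object; FORCE is the grip in N (left out, the last holds). Time passes only in rows, so rows that do not move let the fingers close. It gives the time, the measured TCP pose, the force, the opening and the grip force at its end, in the units of the state.
- r.sense(): the state, without advancing time (a new reading comes with each control period).
- eyes.grab_frame(name): name is "scene" or "top" or "wrist"; returns a dict with "img" (384x512x3 uint8, blue, green, red), "fx", "fy", "cx", "cy" (pixels), "R" (3x3) and "t" (3): a world point X has camera coordinates R X + t; the wrist camera has in their place "hand_eye" (4x4, takes a point from camera to tool coordinates, whose origin is the TCP and whose axes are the flange's). Camera axes: x right, y down, z forward; pixel columns grow to the right and rows downward; lengths in mm; the calibration is good to about 2 mm. A picture is of the moment at which its call begins: read the wrist's pose just before it. There is no depth.
- r.sign_off(): hands the job in; it is judged then, once.
The state is a dict: "clock": time; "qpos": joint angles; "qvel": joint speeds; "joint_efforts": joint torques, N m; "eef_pos": TCP position; "tcp_rot": TCP orientation; "contact_force": force on the tool from outside, world axes, zero at the start; "wrist_torque": the same for the moment, N m; "opening": opening from 0.0 (shut) to 1.0 (fully open); "grasp_force": force on a finger pad.
Only numpy, scipy, OpenCV 4.12 (cv2) and the standard library are available. Lean on these libraries where they do the work, as an engineer would, in place of code of your own. Each camera call takes 0.05 s, during which the arm holds its last target. There are 200 camera calls.

## Working session

There is one attempt and no reset: what is moved stays moved. The work goes in short steps, Python scripts to look and compute and a shell command to move; the robot and the scene stay as the last step left them, time stands still between calls to the robot, and variables do not carry over. Pictures are saved under pics/ and viewed, at most 11 in all, crops included, and the job is handed in when it is done.

```bash
mkdir -p pics
python3 - <<'E'
from rig import r,eyes
import cv2,numpy as np,pickle
print(r.sense())
for n in("scene","top","wrist"):
    f=eyes.grab_frame(n); cv2.imwrite(f"pics/{n}0.png",f["img"]); pickle.dump(f,open(f"{n}0.pkl","wb"))
    print(n,{k:np.round(v,3).tolist() for k,v in f.items() if k!="img"})
E
```

```text
{'clock': 0.0, 'qpos': array([-1.30440761e+00,  3.53633769e-01,  1.63414872e+00,  4.35099758e-06,
        1.15521232e+00, -2.38018394e-03]), 'qvel': array([-0.00039536,  0.00062655, -0.0004708 ,  0.000227  , -0.00137285,
       -0.00038524]), 'joint_efforts': array([-6.36515288e-04, -6.05258203e+01, -3.42061365e+01, -8.93918445e-05,
        9.50236106e-03,  2.18621217e-06]), 'eef_pos': array([ 165.85641244, -602.10997132,  247.5644112 ]), 'tcp_rot': array([-3.14019051e+00, -7.31555618e-06,  2.68767140e-01]), 'contact_force': array([-0.4056804 , -0.29114694,  0.05471391]), 'wrist_torque': array([-0.02595814, -0.04165831, -0.0093466 ]), 'grasp_force': 0.0, 'opening': 0.9998520933950428}
scene {'fx': 466.803, 'fy': 466.803, 'cx': 256.069, 'cy': 191.79, 'R': [[0.847, 0.532, 0.012], [0.306, -0.469, -0.829], [-0.435, 0.705, -0.56]], 't': [-428.498, -38.616, 1817.895]}
top {'fx': 401.514, 'fy': 401.514, 'cx': 255.31, 'cy': 194.336, 'R': [[0.033, -0.999, 0.006], [-0.978, -0.034, -0.205], [0.205, 0.001, -0.979]], 't': [16.802, 539.241, 1368.616]}
wrist {'fx': 277.656, 'fy': 277.656, 'cx': 252.694, 'cy': 191.326, 'hand_eye': [[-0.0, -0.947, -0.321, 81.979], [1.0, 0.0, -0.001, -1.383], [0.001, -0.321, 0.947, -125.516], [0.0, 0.0, 0.0, 1.0]]}
```

View pics/scene0.png

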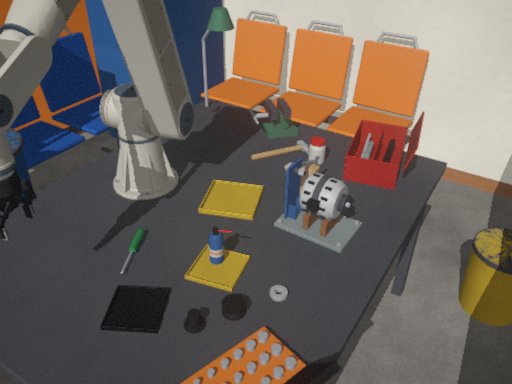

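View pics/top0.png

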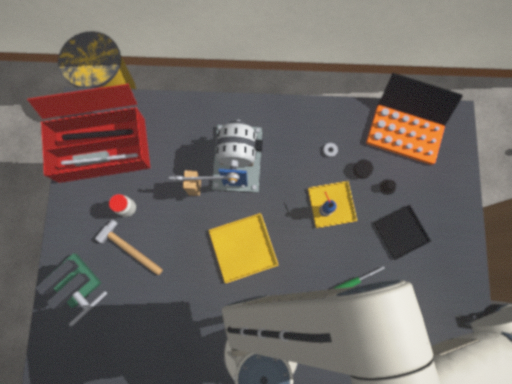

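The scene view shows the can in the smaller yellow tray at (217,250), with the straw to its right, and the stand at (318,205). In the top view the can is at (328,207), the straw reaches to about (288,212), the stand is at (237,165), the spanner at (170–235,178) and the block at (190,185).

```bash
cat > h.py <<'E'
import numpy as np,cv2,pickle
from scipy.spatial.transform import Rotation as Ro
def ray(f,u,v,pose=None):
    d=np.array([(u-f["cx"])/f["fx"],(v-f["cy"])/f["fy"],1])
    if pose is None: R=np.array(f["R"]);return -R.T@f["t"],R.T@d
    p,rpy=pose;Rt=Ro.from_euler("xyz",rpy).as_matrix();H=np.array(f["hand_eye"])
    return p+Rt@H[:3,3],Rt@H[:3,:3]@d
def onz(f,u,v,z,pose=None):
    o,d=ray(f,u,v,pose);return o+d*(z-o[2])/d[2]
def proj(f,X):
    c=np.array(f["R"])@X+f["t"];return f["fx"]*c[0]/c[2]+f["cx"],f["fy"]*c[1]/c[2]+f["cy"]
def tri(rs):
    A=0;b=0
    for o,d in rs:
        d=d/np.linalg.norm(d);P=np.eye(3)-np.outer(d,d);A=A+P;b=b+P@o
    return np.linalg.solve(A,b)
E
python3 - <<'E'
import pickle,cv2,numpy as np
from h import *
t=pickle.load(open("top0.pkl","rb"));s=pickle.load(open("scene0.pkl","rb"))
a=cv2.resize(t["img"][110:230,160:270],None,fx=3.6,fy=3.6,interpolation=cv2.INTER_CUBIC)
b=cv2.resize(s["img"][145:245,265:370],None,fx=3.8,fy=3.8,interpolation=cv2.INTER_CUBIC)
h=600;o=np.zeros((432,400+400,3),np.uint8)
o[:a.shape[0],:396]=a[:432];o[:b.shape[0],400:799]=b[:432]
cv2.imwrite("pics/c1.png",o)
for n,f in(("top",t),("scene",s)):
    H=cv2.cvtColor(f["img"],cv2.COLOR_BGR2HSV)
    for c,lo,hi in(("blue",(100,120,40),(125,255,255)),("yel",(22,150,90),(35,255,255)),("red",(170,120,60),(180,255,255)),("red2",(0,150,60),(6,255,255))):
        m=cv2.inRange(H,lo,hi);k,l,st,ce=cv2.connectedComponentsWithStats(m)
        print(n,c,[(st[i].tolist(),ce[i].round(1).tolist()) for i in range(1,k) if st[i,4]>12 ])
print("tray/can guess",onz(t,331,205,4),onz(t,328,207,110),onz(t,288,212,121))
E
```

```text
top blue [([219, 169, 27, 7, 78], [232.0, 171.4]), ([327, 205, 8, 7, 25], [330.6, 208.3])]
top yel [([75, 65, 15, 12, 97], [82.5, 71.0]), ([107, 67, 27, 21, 203], [121.2, 77.3]), ([92, 69, 14, 12, 87], [98.8, 73.6]), ([308, 182, 49, 45, 1366], [332.5, 203.8]), ([209, 214, 69, 69, 3065], [242.5, 247.7])]
top red [([111, 170, 8, 4, 13], [114.1, 171.5]), ([57, 178, 10, 4, 14], [61.8, 180.3])]
top red2 [([28, 84, 108, 34, 2029], [82.8, 100.8]), ([42, 108, 107, 73, 4663], [93.4, 142.9]), ([109, 195, 18, 16, 224], [117.4, 202.7])]
scene blue [([86, 0, 46, 94, 2076], [105.9, 47.7]), ([164, 0, 45, 105, 2188], [187.7, 34.4]), ([40, 33, 60, 79, 2958], [69.2, 73.3]), ([11, 96, 29, 32, 385], [26.4, 113.8]), ([52, 96, 64, 42, 1117], [85.0, 117.8]), ([15, 122, 70, 60, 2001], [42.5, 145.3]), ([6, 133, 6, 8, 28], [9.0, 135.8]), ([13, 132, 5, 5, 19], [14.6, 133.9]), ([12, 141, 7, 4, 19], [15.2, 142.8]), ([285, 158, 18, 61, 412], [291.3, 196.5]), ([21, 191, 4, 6, 14], [22.6, 194.1]), ([209, 233, 13, 17, 186], [214.9, 241.2]), ([210, 257, 12, 7, 56], [215.5, 260.2])]
scene yel [([199, 180, 64, 40, 1856], [231.3, 199.3]), ([478, 232, 29, 25, 265], [491.9, 244.4]), ([476, 240, 8, 8, 37], [479.1, 243.2]), ([185, 245, 65, 47, 1599], [217.8, 269.6]), ([459, 253, 53, 73, 2675], [486.8, 293.4]), ([491, 258, 9, 5, 19], [495.5, 259.6])]
scene red []
scene red2 [([343, 120, 65, 69, 2854], [375.1, 154.7]), ([311, 137, 14, 9, 113], [317.5, 141.0]), ([403, 146, 14, 23, 61], [409.0, 157.9]), ([218, 230, 14, 3, 27], [224.4, 230.7])]
tray/can guess [ 518.93106393 -243.24211128    4.        ] [ 491.707397   -212.70381893  110.        ] [468.03634888 -76.44510501 121.        ]
```

View pics/c1.png

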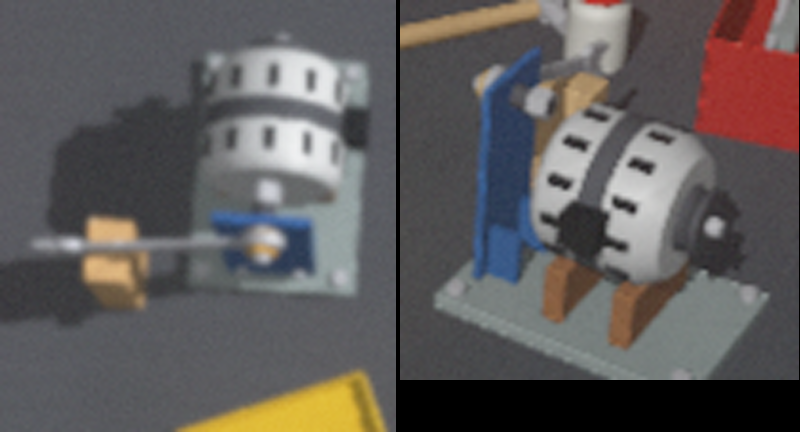

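Crops show the bolt head at left-crop (268,190), i.e. top px (234.5,163), with the spanner pointing left and resting on the wooden block. The straw isn't clear from the top, so I'm moving the wrist camera over the can.

```bash
python3 -m inch '[[0.02,-0.015,-0.02,0,0,0,-1],[0.036,-0.028,-0.015,0,0,0,-1],[0.038,-0.03,-0.015,0,0,0,-1],[0.038,-0.03,-0.015,0,0,0,-1],[0.038,-0.03,-0.015,0,0,0,-1],[0.038,-0.03,0,0,0,0,-1],[0.038,-0.03,0,0,0,0,-1],[0.038,-0.03,0,0,0,0,-1]]'; python3 -m inch '[[0.038,-0.03,0,0,0,0,-1],[0.026,-0.02,0,0,0,0,-1],[0.01,-0.01,0,0,0,0,-1],[0,0,0,0,0,0,-1],[0,0,0,0,0,0,-1]]'
python3 - <<'E'
from rig import r,eyes
import cv2,numpy as np,pickle
s=r.sense();f=eyes.grab_frame("wrist");f["pose"]=(s["eef_pos"],s["tcp_rot"])
print(s["clock"],f["pose"],s["qpos"]);pickle.dump(f,open("w1.pkl","wb"));cv2.imwrite("pics/w1.png",f["img"])
E
```

```text
clock: 0.95
eef_pos: [380.1, -312.0, 327.9]
tcp_rot: [3.141, -0.0, 0.269]
contact_force: [0.2, -0.4, 0.2]
opening: 0.998
grasp_force: 0.0
clock: 1.45
eef_pos: [434.3, -236.7, 327.5]
tcp_rot: [3.141, 0.001, 0.269]
contact_force: [0.6, 0.9, -0.1]
opening: 1.003
grasp_force: 0.0
1.45 (array([ 434.31795592, -236.74004369,  327.53955242]), array([3.14142728e+00, 7.26094153e-04, 2.69311179e-01])) [-5.01682784e-01  7.44326353e-02  1.80809894e+00 -6.56127981e-04
  1.25946667e+00  8.00003418e-01]
```

View pics/w1.png

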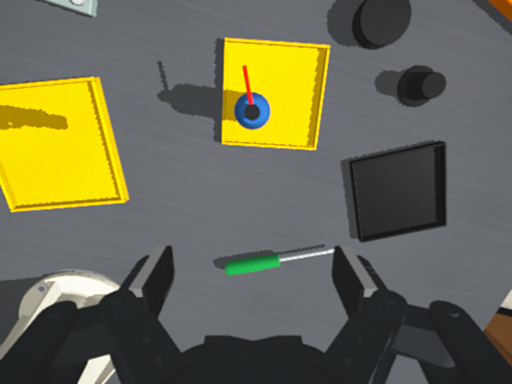

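The wrist view shows the can's blue shoulder ring around (252,111), the spray head at its middle and the straw tip at (245,66). The tray spans (223–330, 38–150), and the screwdriver lies below at (230–335,258).

Run:
```python
from h import *
f=pickle.load(open("w1.pkl","rb"));p=f["pose"];H=cv2.cvtColor(f["img"],cv2.COLOR_BGR2HSV)
red=cv2.inRange(H,(0,150,80),(8,255,255))|cv2.inRange(H,(172,150,80),(180,255,255))
blue=cv2.inRange(H,(95,100,40),(125,255,255))
roi=np.zeros_like(red);roi[30:160,210:340]=1
ys,xs=np.nonzero(red*roi);pts=np.c_[xs,ys].astype(np.float32)
print("red",len(xs),xs.min(),xs.max(),ys.min(),ys.max())
i=ys.argmin();tip=onz(f,xs[ys<=ys.min()+1].mean(),ys.min(),117+4,p)
j=ys>=ys.max()-1;base=onz(f,xs[j].mean(),ys.max(),121,p)
print("tip",tip,"base",base)
c=cv2.findContours(blue*roi,0,2)[0];c=max(c,key=cv2.contourArea);print("blue",cv2.minEnclosingCircle(c),cv2.boundingRect(c),onz(f,*cv2.minEnclosingCircle(c)[0],102,p))
bl=cv2.inRange(H,(0,0,0),(180,255,70))*roi
dk=bl.copy();m=np.zeros_like(dk);cv2.drawContours(m,[c],-1,255,-1);dk&=m
ys2,xs2=np.nonzero(dk);print("head px",xs2.mean(),ys2.mean(),onz(f,xs2.mean(),ys2.mean(),128,p))
d=tip-base;print("straw yaw",np.arctan2(d[1],d[0]),np.hypot(*d[:2]))
y=cv2.inRange(H,(20,120,60),(36,255,255))*roi;c=max(cv2.findContours(y,0,2)[0],key=cv2.contourArea)
b=cv2.minAreaRect(c);print("tray",b,onz(f,*b[0],10,p),onz(f,*b[0],4,p))
```

```text
red 118 243 252 66 104
tip [ 541.63681368 -195.71009585  121.        ] base [ 505.17237498 -212.82416187  121.        ]
blue ((251.69241333007812, 110.42420196533203), 17.735458374023438) (235, 93, 35, 36) [ 497.92314496 -216.14159468  102.        ]
head px nan nan [nan nan nan]
straw yaw 0.43881671226592994 40.28084588523344
tray ((273.41748046875, 93.7926025390625), (105.74225616455078, 106.718994140625), 3.6522226333618164) [ 525.85622995 -241.97240742   10.        ] [ 526.02958275 -242.35735982    4.        ]<stdin>:14: RuntimeWarning: Mean of empty slice.
  ret = ret.dtype.type(ret / rcount)
```

Run:
```python
from h import *
t=pickle.load(open("top0.pkl","rb"));s=pickle.load(open("scene0.pkl","rb"))
print("head",onz(t,234.5,163,200))
# two-view: head scene crop (541,103); nut scene crop (488,80), nut top crop (263,243)
def S(u,v):return ray(s,265+(u-400)/3.8,145+v/3.8)
def T(u,v):return ray(t,160+u/3.6,110+v/3.6)
print(tri([S(541,103),T(268,190)]),tri([S(488,80),T(264,243)]))
```

```text
head [609.24655912 105.71927393 200.        ]
[611.93969189 106.67119871 195.97712932] [560.45774225 107.27499453 201.89574552]
```

```bash
python3 -m inch '[[0.02,-0.022,0,0,0,0,-1],[0.03,-0.034,0,0,0,0,-1],[0.03,-0.034,0,0,0,0,-1],[0.03,-0.034,0,0,0,0,-1],[0.03,-0.034,0,0,0,0,-1],[0.03,-0.034,0,0,0,0,-1],[0.03,-0.034,0,0,0,0,-1],[0.025,-0.028,0,0,0,0,-1]]'; python3 -m inch '[[0.012,-0.0135,0,0,0,0,-1],[0,0,0,0,0,0,-1],[0,0,0,0,0,0,-1]]'
python3 - <<'E'
from rig import r,eyes
import cv2,numpy as np,pickle
s=r.sense();f=eyes.grab_frame("wrist");f["pose"]=(s["eef_pos"],s["tcp_rot"])
print(s["clock"],f["pose"],s["qpos"]);pickle.dump(f,open("w2.pkl","wb"));cv2.imwrite("pics/w2.png",cv2.resize(f["img"],(800,600)))
E
```

```text
clock: 2.3
eef_pos: [585.2, 68.8, 327.6]
tcp_rot: [3.141, -0.0, 0.267]
contact_force: [0.6, -0.1, 0.1]
opening: 1.002
grasp_force: 0.0
clock: 2.6
eef_pos: [591.9, 83.0, 327.4]
tcp_rot: [3.141, 0.001, 0.268]
contact_force: [-0.5, 0.3, 0.0]
opening: 1.005
grasp_force: 0.0
2.6 (array([591.90652105,  83.03356173, 327.36601826]), array([3.14102709e+00, 1.14873528e-03, 2.68142393e-01])) [ 1.37249704e-01  2.46728027e-01  1.60190312e+00 -7.38774774e-04
  1.29402667e+00  1.44010556e+00]
```

View pics/w2.png

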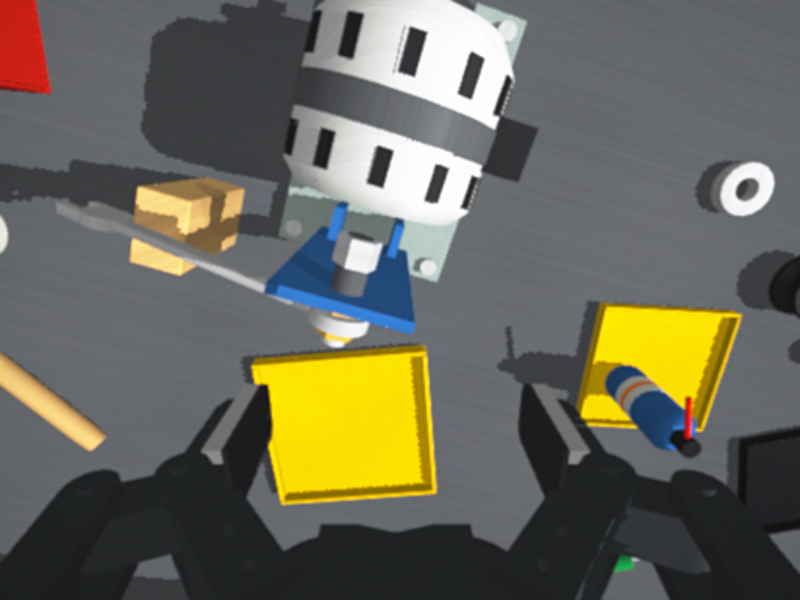

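The view shows the bracket's top edge from (266,291) to (413,331), the bolt head at (357,248), the nut and stud at (336,335), and the spanner running to its far end at (60,207). All are in the 1.5625x enlarged picture.

Run:
```python
from h import *
f=pickle.load(open("w2.pkl","rb"));p=f["pose"];H=cv2.cvtColor(f["img"],cv2.COLOR_BGR2HSV)
m=cv2.inRange(H,(100,100,30),(125,255,255));roi=np.zeros_like(m);roi[120:215,160:270]=1
c=max(cv2.findContours(m*roi,0,2)[0],key=cv2.contourArea);c=c[:,0]
L=c[(c[:,0]-0.2*c[:,1]).argmin()];L=c[c[:,0].argmin()];Rr=c[(c[:,0]+c[:,1]).argmax()]
print(L,Rr)
# lower edge fit: lowest blue row per column
cols=np.arange(L[0]+3,Rr[0]-2);lo=np.array([np.nonzero((m*roi)[:,x])[0].max() for x in cols])
k=np.polyfit(cols,lo,1);k=np.polyfit(cols[abs(np.polyval(k,cols)-lo)<2],lo[abs(np.polyval(k,cols)-lo)<2],1)
A=onz(f,L[0],np.polyval(k,L[0])+.5,215,p);B=onz(f,Rr[0],np.polyval(k,Rr[0])+.5,215,p)
d=A-B;yaw=np.arctan2(-d[0],d[1]);print("top front edge",A,B,np.hypot(*d[:2]),"yaw",yaw)
ex=np.array([np.cos(yaw),np.sin(yaw),0]);ey=np.array([-np.sin(yaw),np.cos(yaw),0])
O=(A+B)/2+34*ex;O[2]=0;print("stand O",O)
t=pickle.load(open("top0.pkl","rb"));s=pickle.load(open("scene0.pkl","rb"))
z=np.array([0,0,190.])
for n,X in(("head",O+z),("stud",O-63*ex+z)):print(n,proj(t,X),proj(s,X))
for n,(o,dd) in(("w",ray(f,60/1.5625,207/1.5625,p)),("t",ray(t,160+33/3.6,110+244/3.6))):
    q=o+dd*(((O-45*ex-o)@ex)/(dd@ex));print(n,"spanner end y,z",(q-O)@ey,q[2])
# head corners near: rear face of head corners (px 337,232),(382,241) top edge; stud end
for u,v in((337,232),(382,241),(335,265),(377,272),(357,248)):
    q=onz(f,u/1.5625,v/1.5625,202,p);print((q-O)@ex,(q-O)@ey)
q=tri([ray(f,335/1.5625,346/1.5625,p),ray(s,265+76/3.8,145+82/3.8)]);print("stud",(q-O)@ex,(q-O)@ey,q[2])
```

```text
[170 181] [263 213]
top front edge [576.61001386 157.67549399 215.        ] [574.09521222  69.83460175 215.        ] 87.87688305982665 yaw -0.028621236126306848
stand O [609.33868802 112.7820587    0.        ]
head (np.float64(232.47077980562003), np.float64(163.76280543575004)) (np.float64(301.8693293869155), np.float64(172.6791970512196))
stud (np.float64(231.03170643134203), np.float64(182.54286346488118)) (np.float64(285.3007828369134), np.float64(166.99214196814862))
w spanner end y,z 214.5631955821994 136.2157077373543
t spanner end y,z 214.85387554924762 127.53776548155793
9.444675764537036 14.457200850918715
12.02057787824113 -12.002230823532356
-9.985114838462508 10.644106529116689
-6.813279217187206 -14.44767070810858
3.7457055497255114 0.8579878994217993
stud -64.2058450589069 -2.2359360088534546 193.07151971891997
```

Run:
```python
from h import *
O=np.array([609.3,111,0]);yaw=-.025
ex=np.array([np.cos(yaw),np.sin(yaw),0]);ey=np.array([-np.sin(yaw),np.cos(yaw),0])
f=pickle.load(open("w2.pkl","rb"));p=f["pose"];t=pickle.load(open("top0.pkl","rb"))
for u,v in((137,186),(133,222),(132,262)):
    for z in(125,0):
        q=onz(f,u/1.5625,v/1.5625,z,p);print(z,(q-O)@ex,(q-O)@ey)
for u,v in((85,217),(86,258),(95,300),(137,220),(147,305)):
    q=onz(t,160+u/3.6,110+v/3.6,125);print("top",(q-O)@ex,(q-O)@ey)
# spanner handle points along its midline in w2
for u,v in((60,207),(100,217),(150,233),(200,254),(240,273)):
    o,dd=ray(f,u/1.5625,v/1.5625,p);q=o+dd*(((O-45*ex-o)@ex)/(dd@ex));y,z=(q-O)@ey,q[2]-190;print(y,z,np.arctan2(z,y))
```

```text
125 -16.039049599743862 170.992386472039
0 -45.611959401660705 237.4464672922828
125 -43.538054034220934 171.09244815308034
0 -83.59753193209012 237.58468685044065
125 -75.0878684489797 168.65126321394956
0 -127.17866471924131 234.21257176945673
top -14.426310683245902 170.9674083256155
top -54.15946815640873 166.2390204163652
top -93.9280982870846 154.00994261681095
top -14.399606287461623 121.58252230923628
top -95.79047053850383 105.05485288649925
218.11057943930328 -56.09381557484795 -0.25172539874872163
191.69076310201362 -59.23481237212758 -0.29970435638318965
153.12704377089503 -55.33252619053553 -0.34675057748721005
110.0366772055104 -40.739398651897716 -0.35458636171723235
75.97439776336178 -25.442717652317413 -0.3231467760209341
```

```bash
python3 -m inch '[[-0.016,0.0247,0,0,0,0,-1],[-0.0244,0.0377,0,0,0,0,-1],[-0.0244,0.0377,0,0,0,0,-1],[-0.0244,0.0377,0,0,0,0,-1],[-0.0244,0.0377,0,0,0,0,-1],[-0.0244,0.0377,0,0,0,0,-1],[-0.0244,0.0377,0.03,0,0,0,-1],[-0.0084,0.013,0.03,0,0,0,-1]]' 40; python3 -m inch '[[0,0,0.03,0,0,-5,-1],[0,0,0.03,0,0,-4.85,-1],[0,0,0.007,0,0,0,-1],[0,0,0,0,0,0,-1],[0,0,0,0,0,0,-1]]'
```

```text
clock: 3.45
eef_pos: [496.8, -216.7, 270.7]
tcp_rot: [3.138, -0.002, 0.265]
contact_force: [0.3, 0.3, 0.0]
opening: 1.004
grasp_force: 0.0
clock: 3.95
eef_pos: [499.1, -212.7, 204.4]
tcp_rot: [3.14, -0.001, 0.438]
contact_force: [1.9, 0.3, 0.3]
opening: 1.0
grasp_force: 0.0
```

Run:
```python
from rig import r,eyes
from h import *
s=r.sense();f=eyes.grab_frame("wrist");p=f["pose"]=(s["eef_pos"],s["tcp_rot"])
print(s["clock"],p);pickle.dump(f,open("w3.pkl","wb"));cv2.imwrite("pics/w3.png",f["img"])
H=cv2.cvtColor(f["img"],cv2.COLOR_BGR2HSV)
red=cv2.inRange(H,(0,150,80),(8,255,255))|cv2.inRange(H,(172,150,80),(180,255,255))
k,l,st,ce=cv2.connectedComponentsWithStats(red)
i=[j for j in range(1,k) if st[j,4]>30];print([(st[j].tolist(),ce[j]) for j in i])
```

```text
3.95 (array([ 499.08534643, -212.69772455,  204.36379117]), array([ 3.14019811e+00, -1.09984637e-03,  4.38314441e-01]))
[([255, 148, 8, 53, 317], array([258.47003155, 175.22082019]))]
```

View pics/w3.png

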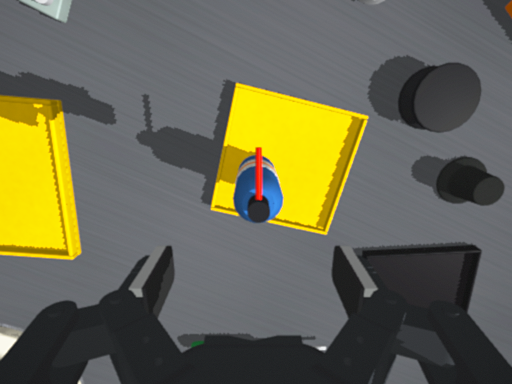

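The can sits upright between the open jaws: spray head at (258,210), straw tip at (258.5,148), straw along tool +x.

Run:
```python
from h import *
f=pickle.load(open("w3.pkl","rb"));p=f["pose"]
R=Ro.from_euler("xyz",p[1]).as_matrix()
for n,u,v,z in(("head",258.5,210,128),("tip",258.5,148.5,121),("strawbase",258.5,200,121)):
    q=onz(f,u,v,z,p);print(n,q,"tool",R.T@(q-p[0]))
```

```text
head [ 499.03957767 -216.02677342  128.        ] tool [-1.53832415  2.88843055 76.36624772]
tip [ 541.73879005 -195.82382263  121.        ] tool [45.69114471  2.70760156 83.41795182]
strawbase [ 504.30904346 -213.6706782   121.        ] tool [ 4.22526724  2.9817245  83.37272793]
```

```bash
python3 -m inch '[[-0.003,0.0028,0.02,0,0,0,-1],[0,0,0.035,0,0,0,-1],[0,0,0.03,0,0,0,-1],[0,0,0.02,0,0,0,-1],[0,0,0.012,0,0,0,-1],[0,0,0.005,0,0,0,-1],[0,0,0,0,0,0,-1]]' 40; python3 -m inch '[[0,0,0,0,0,0,1],[0,0,0,0,0,0,1],[0,0,0,0,0,0,1],[0,0,0,0,0,0,1],[0,0,0,0,0,0,1],[0,0,0,0,0,0,1],[0,0,0,0,0,0,1],[0,0,0,0,0,0,1]]' 40
```

```text
clock: 4.7
eef_pos: [497.7, -215.9, 81.4]
tcp_rot: [3.141, -0.0, 0.441]
contact_force: [0.3, 0.0, 0.0]
opening: 1.0
grasp_force: 0.0
clock: 5.5
eef_pos: [498.0, -216.3, 82.0]
tcp_rot: [3.14, -0.001, 0.441]
contact_force: [-0.8, -1.0, 6.9]
opening: 0.518
grasp_force: 40.1
```

```bash
python3 -m inch '[[0,0,-0.01,0,0,0,1],[0,0,-0.025,0,0,0,1],[0,0,-0.02,0,0,0,1],[0,0,-0.01,0,0,0,1],[0.004,-0.0135,-0.004,0,0,0,1],[0.0085,-0.0285,0,0,0,0,1],[0.0119,-0.04,0,0,0,0,1],[0.0119,-0.04,0,0,0,0,1]]'; python3 -m inch '[[0.0119,-0.04,0,0,0,0,1],[0.0119,-0.04,0,0,0,0,1],[0.0119,-0.04,0,0,0,0,1],[0.0119,-0.04,0,0,0,0,1],[0.0085,-0.0285,0,0,0,0,1],[0.0032,-0.0107,0,0,0,0,1],[0,0,0,0,0,0,1]]'; python3 -m inch '[[0,0,0,0,0,2.7,1],[0,0,0,0,0,5,1],[0,0,0,0,0,6,1],[0,0,0,0,0,6,1],[0,0,0,0,0,5,1],[0,0,0,0,0,2,1],[0,0,0,0,0,0,1],[0,0,0,0,0,0,1]]'
python3 - <<'E'
from rig import r,eyes
from h import *
o=[]
for n in("scene","top"):
    f=eyes.grab_frame(n);pickle.dump(f,open(n+"4.pkl","wb"))
    u,v,w,h=(255,140,100,95) if n=="scene" else (180,120,100,110)
    o.append(cv2.resize(f["img"][v:v+h,u:u+w],(400,int(4*h)),interpolation=cv2.INTER_CUBIC)[:380])
cv2.imwrite("pics/c4.png",np.hstack(o));s=r.sense();print(s["clock"],s["eef_pos"],s["tcp_rot"])
E
```

```text
clock: 6.3
eef_pos: [476.6, -88.3, 149.3]
tcp_rot: [-3.141, 0.001, 0.439]
contact_force: [-0.3, 0.2, -2.1]
opening: 0.522
grasp_force: 41.4
clock: 7.0
eef_pos: [445.6, 116.7, 149.5]
tcp_rot: [-3.141, 0.001, 0.443]
contact_force: [-0.2, -1.0, -2.3]
opening: 0.514
grasp_force: 41.4
clock: 7.8
eef_pos: [446.5, 114.7, 149.7]
tcp_rot: [3.141, 0.0, -0.025]
contact_force: [-0.7, -0.6, -1.2]
opening: 0.514
grasp_force: 41.5
7.9 [446.5691556  114.9824272  149.81040662] [ 3.14143463e+00  2.28120688e-04 -2.49246313e-02]
```

View pics/c4.png

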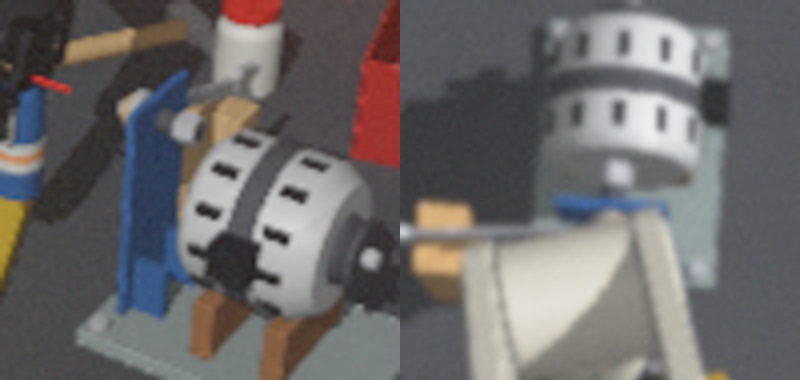

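The left crop (scene) shows the straw from (30,76) to its tip at (72,91), pointing at the stud at (122,104), perhaps a few mm low. I'm checking it numerically in the wrist view too.

Run:
```python
from rig import r,eyes
from h import *
s=r.sense();f=eyes.grab_frame("wrist");f["pose"]=(s["eef_pos"],s["tcp_rot"]);pickle.dump(f,open("w4.pkl","wb"))
cv2.imwrite("pics/w4.png",cv2.resize(f["img"][0:230,150:390],(800,767),interpolation=cv2.INTER_CUBIC)[:600])
S=pickle.load(open("scene4.pkl","rb"))
for n,g in(("w",f),("s",S)):
    H=cv2.cvtColor(g["img"],cv2.COLOR_BGR2HSV);m=cv2.inRange(H,(0,130,70),(8,255,255))|cv2.inRange(H,(172,130,70),(180,255,255))
    k,l,st,ce=cv2.connectedComponentsWithStats(m);print(n,[st[j].tolist() for j in range(1,k) if st[j,4]>8])
print(s["eef_pos"],s["clock"])
```

```text
w [[243, 200, 17, 109, 1508]]
s [[403, 115, 20, 54, 303], [343, 120, 65, 69, 2958], [310, 136, 15, 10, 123], [262, 158, 11, 5, 23]]
[446.5691556  114.9824272  149.81040662] 7.9
```

View pics/w4.png

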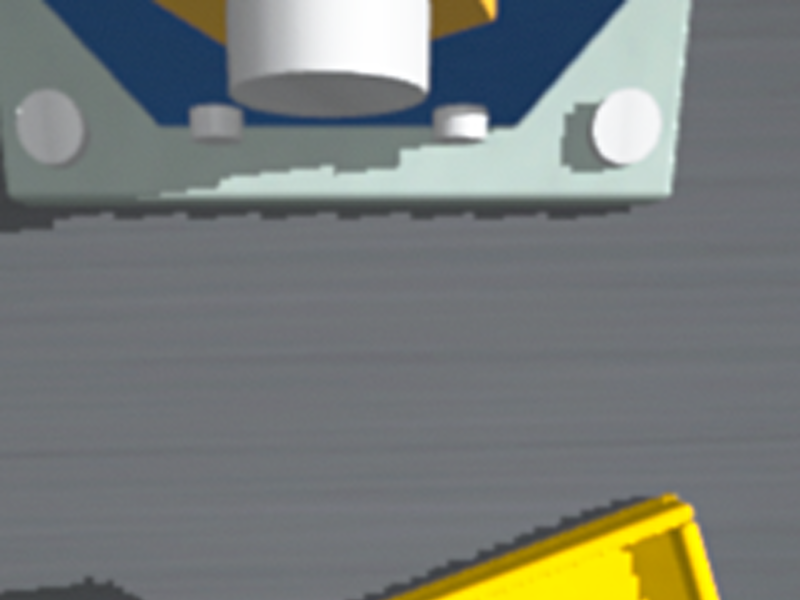

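The wrist crop shows the stud end centred at crop (328,93), i.e. image (248.4,28). The base plate's front edge is level in the image, so the yaw is right. The straw tip lies at row 200.

Run:
```python
from h import *
f=pickle.load(open("w4.pkl","rb"));p=f["pose"];S=pickle.load(open("scene4.pkl","rb"))
R=Ro.from_euler("xyz",p[1]).as_matrix()
H=cv2.cvtColor(f["img"],cv2.COLOR_BGR2HSV);m=cv2.inRange(H,(0,130,70),(8,255,255))|cv2.inRange(H,(172,130,70),(180,255,255))
for v in(201,203,230,270,300):print(v,np.nonzero(m[v])[0].mean())
tipw=ray(f,np.nonzero(m[202])[0].mean(),200.5,p)
H=cv2.cvtColor(S["img"],cv2.COLOR_BGR2HSV);ms=cv2.inRange(H,(0,110,70),(10,255,255))|cv2.inRange(H,(170,110,70),(180,255,255))
ys,xs=np.nonzero(ms[150:170,255:280]);k=np.polyfit(xs+255,ys+150,1);xt=xs.max()+255.5
tip=tri([tipw,ray(S,xt,np.polyval(k,xt))])
print("tip",tip,R.T@(tip-p[0]),"line",k,xt)
for sp in((285,166),(286,166.5)):
  st=tri([ray(f,248.4,28,p),ray(S,*sp)]);print("stud",st,R.T@(st-p[0]))
for z in(188,192):
  q=onz(f,248.4,28,z,p);print(z,R.T@(q-p[0]))
q=onz(f,np.nonzero(m[202])[0].mean(),200.5,190,p);print("tip@190",R.T@(q-p[0]))
```

```text
201 250.0
203 250.5
230 250.5
270 251.0
300 251.0
tip [496.60287134 115.72276267 192.38090995] [ 49.99001195  -1.98031944 -42.58222166] line [ 0.29225413 82.37998259] 272.5
stud [545.11321899 114.79709437 193.35818622] [ 98.50813752  -2.26375982 -43.57061074]
stud [546.84198026 115.64430414 191.29342678] [100.21571859  -3.15411693 -41.50638146]
188 [ 99.76593315  -2.4387184  -38.21273889]
192 [ 98.933784    -2.38030016 -42.21253999]
tip@190 [ 49.52485067  -2.13525008 -40.20122999]
```

Straw tip at tool (50.0,-2.0,-42) and stud at (99,-2.4,-42): aimed to about 1 mm, and 55 mm from the nut. I'll hold it, then take the can back.

```bash
python3 -m inch '[[0,0,0,0,0,0,1],[0,0,0,0,0,0,1],[0,0,0,0,0,0,1],[0,0,0,0,0,0,1],[0,0,0,0,0,0,1],[0,0,0,0,0,0,1],[0,0,0,0,0,0,1],[0,0,0,0,0,0,1]]'; python3 -m inch '[[0,0,0,0,0,0,1],[0,0,0,0,0,0,1],[0,0,0,0,0,0,1],[0,0,0,0,0,0,1],[0,0,0,0,0,0,1]]'; python3 -m inch '[[0,0.0134,0,0,0,0,1],[0,0.03,0,0,0,0,1],[0.008,0.04,0,0,0,0,1],[0.01,0.04,0,0,0,0,1],[0.01,0.04,0,0,0,0,1],[0.01,0.04,0,0,0,0,1],[0.01,0.04,0,0,0,0,1],[0.01,0.04,0,0,0,0,1]]'; python3 -m inch '[[0.01,0.035,0,0,0,0,1],[0.006,0.02,0,0,0,0,1],[0,0.005,0.01,0,0,0,1],[0,0,0.022,0,0,0,1],[0,0,0.018,0,0,0,1],[0,0,0.01,0,0,0,1],[0,0,0.004,0,0,0,1],[0,0,0,0,0,0,1]]'
```

```text
clock: 8.75
eef_pos: [446.6, 115.5, 149.9]
tcp_rot: [-3.142, -0.0, -0.025]
contact_force: [0.3, 0.2, -2.2]
opening: 0.513
grasp_force: 41.5
clock: 9.25
eef_pos: [446.6, 115.5, 149.9]
tcp_rot: [-3.142, -0.0, -0.025]
contact_force: [-0.4, -0.0, -2.8]
opening: 0.519
grasp_force: 41.5
clock: 10.05
eef_pos: [497.0, -171.8, 149.9]
tcp_rot: [3.142, 0.0, -0.026]
contact_force: [0.8, 0.5, -1.6]
opening: 0.516
grasp_force: 41.5
clock: 10.85
eef_pos: [511.6, -229.1, 85.5]
tcp_rot: [-3.141, 0.001, -0.025]
contact_force: [-0.4, -1.0, -1.8]
opening: 0.516
grasp_force: 41.5
```

```bash
for i in 1 2 3 4 5 ; do :; done; python3 -m inch '[[0,0,0.0015,0,0,0,1],[0,0,0.001,0,0,0,1],[0,0,0,0,0,0,1]]'; python3 -m inch '[[0,0,0.001,0,0,0,1],[0,0,0,0,0,0,1]]'
```

```text
clock: 11.15
eef_pos: [512.1, -229.7, 83.8]
tcp_rot: [3.141, -0.001, -0.025]
contact_force: [-0.1, 0.3, -1.6]
opening: 0.515
grasp_force: 41.5
clock: 11.35
eef_pos: [511.9, -229.7, 82.5]
tcp_rot: [3.142, -0.0, -0.025]
contact_force: [-0.3, -0.1, -2.5]
opening: 0.519
grasp_force: 41.5
```

```bash
python3 -m inch '[[0,0,0.0008,0,0,0,1],[0,0,0,0,0,0,1]]'; python3 -m inch '[[0,0,0.0007,0,0,0,1],[0,0,0,0,0,0,1]]'
```

```text
clock: 11.55
eef_pos: [512.1, -229.8, 82.0]
tcp_rot: [3.141, -0.001, -0.025]
contact_force: [-0.7, -0.7, 2.5]
opening: 0.516
grasp_force: 41.8
clock: 11.75
eef_pos: [512.4, -229.9, 81.9]
tcp_rot: [3.141, -0.001, -0.025]
contact_force: [-2.6, 0.7, 10.8]
opening: 0.518
grasp_force: 42.1
```

```bash
python3 -m inch '[[0,0,0,0,0,0,-1],[0,0,0,0,0,0,-1],[0,0,0,0,0,0,-1],[0,0,0,0,0,0,-1],[0,0,0,0,0,0,-1],[0,0,0,0,0,0,-1],[0,0,0,0,0,0,-1]]'; python3 -m inch '[[0,0,-0.01,0,0,0,-1],[0,0,-0.03,0,0,0,-1],[0,0,-0.04,0,0,0,-1],[0,0,-0.04,0,0,0,-1],[0,0,-0.04,0,0,0,-1],[0,0,-0.04,0,0,0,-1],[0,0,-0.04,0,0,0,-1],[0,0,0,0,0,0,-1]]'
python3 - <<'E'
from rig import r,eyes
from h import *
f=eyes.grab_frame("scene");g=eyes.grab_frame("wrist");print(r.sense()["eef_pos"],r.sense()["qpos"])
cv2.imwrite("pics/c5.png",np.hstack([cv2.resize(f["img"][190:310,150:290],(420,360)),cv2.resize(g["img"],(380,360))]))
E
```

```text
clock: 12.45
eef_pos: [511.9, -229.7, 80.9]
tcp_rot: [-3.142, 0.0, -0.025]
contact_force: [0.0, 0.2, 0.7]
opening: 1.005
grasp_force: 0.0
clock: 13.25
eef_pos: [514.2, -230.7, 327.7]
tcp_rot: [3.138, -0.009, -0.025]
contact_force: [0.3, 1.8, -1.0]
opening: 0.999
grasp_force: 0.0
[ 512.14178216 -229.7618091   322.45383184] [-4.24411377e-01  1.88349970e-01  1.68670905e+00  4.63429011e-05
  1.26383906e+00  1.17160602e+00]
```

View pics/c5.png

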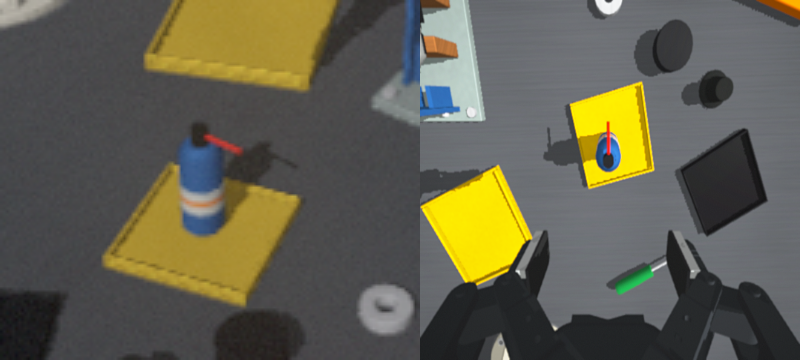

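The can stands upright in the small tray (left crop (203,180)) and nothing else has moved. On to the bolt, with a fresh measurement from above first.

```bash
python3 -m inch '[[0.005,-0.023,0,0,0,0,-1],[0.008,-0.042,0,0,0,0,-1],[0.009,-0.045,0,0,0,0,-1],[0.009,-0.045,0,0,0,0,-1],[0.009,-0.045,0,0,0,0,-1],[0.009,-0.045,0,0,0,0,-1],[0.009,-0.045,0,0,0,0,-1],[0.007,-0.035,0,0,0,0,-1]]' 60; python3 -m inch '[[0.003,-0.02,0,0,0,0,-1],[0,0,0,0,0,0,-1],[0,0,0,0,0,0,-1]]'
python3 - <<'E'
from rig import r,eyes
from h import *
s=r.sense();f=eyes.grab_frame("wrist");f["pose"]=(s["eef_pos"],s["tcp_rot"]);pickle.dump(f,open("w6.pkl","wb"));print(s["clock"],f["pose"],s["qpos"])
cv2.imwrite("pics/w6.png",cv2.resize(f["img"][100:260,150:350],(750,600),interpolation=cv2.INTER_CUBIC))
E
```

```text
clock: 14.15
eef_pos: [584.4, 96.0, 319.3]
tcp_rot: [3.141, 0.003, -0.024]
contact_force: [0.1, 0.2, 0.8]
opening: 1.001
grasp_force: 0.0
clock: 14.45
eef_pos: [587.8, 113.4, 319.5]
tcp_rot: [3.141, 0.002, -0.024]
contact_force: [0.1, -0.3, -0.3]
opening: 1.0
grasp_force: 0.0
14.45 (array([587.798174  , 113.39110608, 319.52220532]), array([ 3.14068105e+00,  2.49819233e-03, -2.42125198e-02])) [ 1.88259844e-01  2.54572426e-01  1.60877763e+00 -3.80156550e-04
  1.28087687e+00  1.78337671e+00]
```

View pics/w6.png

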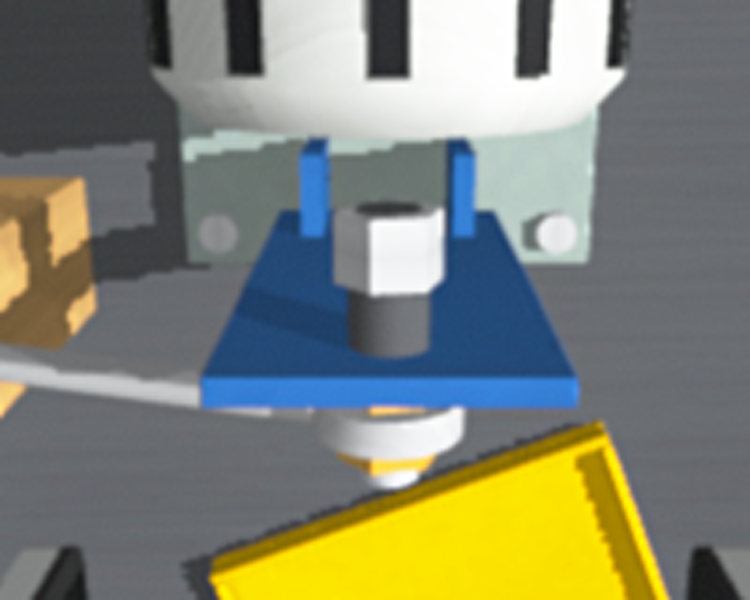

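The crop shows the hex head from columns 333 to 444 and rows 208 to 290. Its top corner edge is at column 370, so the head leans to +y by about 0.32 rad, which agrees with the spanner and block.

Run:
```python
from h import *
f=pickle.load(open("w6.pkl","rb"));p=f["pose"]
C=lambda u,v,z:onz(f,150+u/3.75,100+v/3.75,z,p)
a,b=C(372,290,203),C(370,210,203);print("top edge",a,b,(a+b)/2)
l,r_=C(333,250,190),C(444,250,190);print("sides",l,r_,(l+r_)/2)
e1,e2=C(202,408,215),C(578,408,215);e3,e4=C(204,378,215),C(574,378,215);print("bracket",(e1+e2)/2,(e3+e4)/2,e1-e2)
c=(a+b)/2-13.86*np.array([0,np.sin(.325),np.cos(.325)]);print("centre",c)
```

```text
top edge [600.60734035 117.5491085  203.        ] [620.15874978 117.46541276 203.        ] [610.38304506 117.50726063 203.        ]
sides [607.55571599 127.3015889  190.        ] [606.88000381  99.447393   190.        ] [607.2178599  113.37449095 190.        ]
bracket [574.72356137 113.84720632 215.        ] [582.37328461 113.9091192  215.        ] [ 2.17228157 89.60356292  0.        ]
centre [610.38304506 113.08164086 189.86556093]
```

```bash
python3 -m inch '[[0.0107,-0.0184,0.005,0,0,0,-1],[0.01,-0.017,0.01,0,0,0,-1],[0,0,0.0103,-2.6,0,0,-1],[0,0,0,-5,0,0,-1],[0,0,0,-5,0,0,-1],[0,0,0,-4,0,0,-1],[0,0,0,-2,0,0,-1],[0,0,0,0,0,0,-1]]' 60; python3 -m inch '[[0,0,0,0,0,0,-1],[0,0,0,0,0,0,-1]]'
python3 - <<'E'
from rig import r
from h import *
s=r.sense();p=s["eef_pos"];R=Ro.from_euler("xyz",s["tcp_rot"]).as_matrix();print(s["qpos"],p)
c=np.array([609.3,113.2,190]);print("head in tool",R.T@(c-p),"lean",np.arctan2(-R[1,2],-R[2,2]),R[:,0])
E
```

```text
clock: 15.3
eef_pos: [610.1, 149.5, 294.3]
tcp_rot: [2.817, 0.002, -0.024]
contact_force: [0.3, -0.3, 0.0]
opening: 1.001
grasp_force: 0.0
clock: 15.5
eef_pos: [610.3, 147.9, 295.7]
tcp_rot: [2.818, -0.0, -0.026]
contact_force: [-0.5, -0.1, -0.3]
opening: 0.998
grasp_force: 0.0
[ 0.38699895  0.38619744  1.51520819 -0.30098514  1.3824544   2.06179435] [610.31958144 147.93158486 295.66162054]
head in tool [ -0.132617    -0.64449252 111.22620029] lean 0.32340227643282204 [ 9.99661935e-01 -2.59998519e-02  1.55177492e-04]
```

```bash
python3 -m inch '[[0,-0.0006,0.02,0,0,0,-1],[0,0,0.03,0,0,0,-1],[0,0,0.025,0,0,0,-1],[0,0,0.02,0,0,0,-1],[0,0,0.011,0,0,0,-1],[0,0,0.006,0,0,0,-1],[0,0,0.002,0,0,0,-1],[0,0,0,0,0,0,-1]]' 60
```

```text
clock: 16.3
eef_pos: [609.7, 112.7, 188.0]
tcp_rot: [2.817, -0.001, -0.025]
contact_force: [0.2, -0.0, 0.1]
opening: 1.001
grasp_force: 0.0
```

```bash
python3 -m inch '[[0,0,0,0,0,0,1],[0,0,0,0,0,0,1],[0,0,0,0,0,0,1],[0,0,0,0,0,0,1],[0,0,0,0,0,0,1],[0,0,0,0,0,0,1],[0,0,0,0,0,0,1],[0,0,0,0,0,0,1]]' 80; python3 -m inch '[[0,0,0,0,0,0,1],[0,0,0,0,0,0,1],[0,0,0,0,0,0,1]]'
```

```text
clock: 17.1
eef_pos: [609.4, 111.7, 188.3]
tcp_rot: [2.815, -0.0, -0.025]
contact_force: [-1.7, -3.9, 6.9]
opening: 0.264
grasp_force: 79.2
clock: 17.4
eef_pos: [609.3, 111.7, 188.3]
tcp_rot: [2.815, -0.0, -0.025]
contact_force: [-1.8, -4.2, 6.6]
opening: 0.265
grasp_force: 79.2
```

```bash
python3 -m inch '[[0,0,0,1,0,0,1],[0,0,0,2,0,0,1],[0,0,0,2.5,0,0,1],[0,0,0,2.5,0,0,1],[0,0,0,2.5,0,0,1],[0,0,0,0,0,0,1]]'
```

```text
clock: 18.0
eef_pos: [609.4, 112.0, 188.2]
tcp_rot: [3.001, -0.001, -0.027]
contact_force: [-1.9, 0.4, 7.5]
opening: 0.266
grasp_force: 80.2
```

```bash
python3 -m inch '[[0,-0.0003,0,2.5,0,0,1],[0,-0.0003,0,2.5,0,0,1],[0,0,0,2,0,0,1],[0,0,0,1,0,0,1],[0,0,0,0,0,0,1],[0,0,0,0,0,0,1],[0,0,0,0,0,0,1]]'
python3 - <<'E'
from rig import r,eyes
from h import *
f=eyes.grab_frame("scene");g=eyes.grab_frame("top");s=r.sense();print(s)
a=cv2.resize(f["img"][130:250,240:370],(400,370),interpolation=cv2.INTER_CUBIC);b=cv2.resize(g["img"][110:230,150:280],(400,370),interpolation=cv2.INTER_CUBIC)
cv2.imwrite("pics/c7.png",np.hstack([a,b]))
E
```

```text
clock: 18.7
eef_pos: [609.4, 112.2, 188.2]
tcp_rot: [3.137, -0.0, -0.025]
contact_force: [-3.0, -5.5, 10.2]
opening: 0.265
grasp_force: 80.9
{'clock': 18.8, 'qpos': array([ 0.18214949,  0.40578552,  1.69930001, -0.00525132,  1.03726973,
        1.78051087]), 'qvel': array([ 0.0020353 ,  0.00058747, -0.00059089, -0.00050815,  0.00078086,
        0.00088435]), 'joint_efforts': array([ 3.19731764e+00, -5.59502077e+01, -3.03745651e+01,  1.55208986e+00,
       -1.40790693e+00, -4.39809286e-02]), 'eef_pos': array([609.36994568, 112.26832137, 188.21049279]), 'tcp_rot': array([ 3.13701221e+00, -1.89064754e-04, -2.48922108e-02]), 'contact_force': array([-3.2588129 , -6.15385125,  9.78810276]), 'wrist_torque': array([-1.08263449,  0.51116594, -0.04207359]), 'grasp_force': 80.90810389257967, 'opening': 0.25906346485935294}
```

View pics/c7.png

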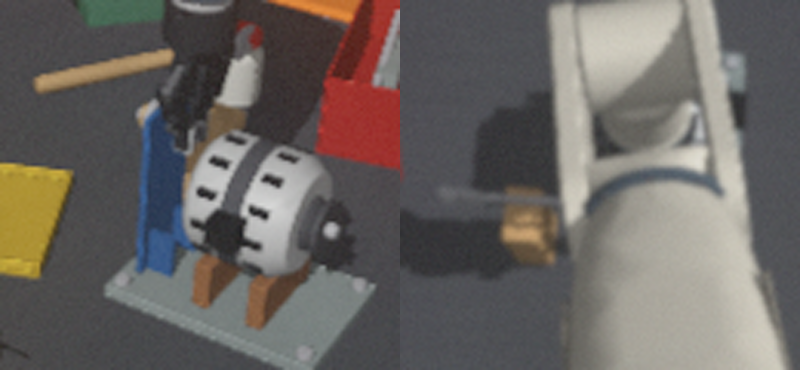

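The right crop (top) shows the spanner's far end at about (440,192), clear of the block. I'm turning that into a joint angle.

Run:
```python
from h import *
t=pickle.load(open("top0.pkl","rb"));O=np.array([609.3,113.2,0]);y=-.025
ex=np.array([np.cos(y),np.sin(y),0]);ey=np.array([-np.sin(y),np.cos(y),0])
for th in(-.33,-.1,-.05,0,.05,.1):print(th,*[np.round(proj(t,O-45*ex+ey*s*np.cos(th)+np.array([0,0,190+s*np.sin(th)])),1) for s in(150,225)])
print("start",160+33/3.6,110+244/3.6,"now",150+40/3.077,110+192/3.083, "s~190:",150+75/3.077,110+195/3.083)
```

```text
-0.33 [189.9 178.3] [170.3 178.8]
-0.1 [186.1 175.6] [163.9 174.9]
-0.05 [185.5 175. ] [162.9 174. ]
0 [185.1 174.5] [162.  173.1]
0.05 [184.8 173.9] [161.3 172.2]
0.1 [184.6 173.3] [160.8 171.3]
start 169.16666666666666 177.77777777777777 now 162.9996750081248 172.27700291923452 s~190: 174.374390640234 173.25008108984755
```

The spanner reads level within about 0.03 rad, once offset by the start reading. I'll let it settle and hand in.

```bash
python3 -m inch '[[0,0,0,0,0,0,1],[0,0,0,0,0,0,1],[0,0,0,0,0,0,1],[0,0,0,0,0,0,1]]'; python3 -c "
from rig import r
print(r.sign_off())"
```

```text
clock: 19.2
eef_pos: [609.4, 112.3, 188.2]
tcp_rot: [3.137, -0.0, -0.025]
contact_force: [-3.1, -5.8, 9.9]
opening: 0.267
grasp_force: 80.9
the job is handed in; nothing more can be done
None
```

I handed the job in at 19.2 s; no verdict came back. The straw was held on the nut (aim within about 1 mm, 55 mm away), the can is upright back in its tray, and the bolt head is gripped at about 80 N with the spanner off its block and level to about 0.03 rad by camera.

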